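# Sound an octave pair on the tuning wind chest

### The job

With the fingertips, push the reed-plate carriage on the wind chest fully home against the voice box. Then press the two round keys together, one fingertip on each, hold both right down for at least two seconds, and let them come up again and back off, leaving the carriage home. Grasp nothing, do not press the square keys, and leave the loose things on the desk where they lie.

Things in the scene. Friction and masses are not known exactly. Their poses are not given: they have to be found in the camera images.
- chest: Fixed dark-wood wind chest, 260 mm long (x) by 150 mm wide (y). Origin on the desk; it spans x -140 to +120 mm. Flat bed top 35 mm above the desk. A wooden voice box (40 mm long, x 80 to 120 mm, top 80 mm above the desk, slots in its top) stands across the far, +x end and is the carriage's stop. Two brass guide rails 12 mm wide, 14 mm high lie along x at y = +-58 mm from x = -70 to +80 mm. The bed between x -140 mm and the carriage is bare: room for fingertips.
- carriage (a joint): Slide of the aluminium carriage that bears the reed plate, along the chest's +x, in m: 0 = fully drawn back, 0.06 = fully home against the voice box. Starts between 0 and 0.02; about 2 N of friction, no spring, stays where it is left. The carriage is 100 mm long, 98 mm wide and 22 mm high, its underside on the bed (35 mm above the desk), a stainless reed plate with ten reeds fixed flush on top (top 59 mm above the desk).
- push_face (a point): Centre of the carriage's upright back end face (98 mm wide, 22 mm high), the face towards the robot, 46 mm above the desk; push here along the chest's +x. In the chest's frame it lies at x = -80 mm + joint value, y = 0.
- round_block: Fixed dark-wood key block, 60 mm (x) by 110 mm (y), 40 mm high, with the two ROUND brass keys of the octave pair at y = +28 mm (a) and y = -28 mm (b), x = 0. Origin at the centre of its underside, on the desk. It stands to the left or right of the chest.
- round_a_top (a point): Centre of the top of round key a: a flat round brass cap 26 mm across, 6 mm thick, top 54 mm above the desk when up. Keys a and b are 56 mm apart, centre to centre.
- round_b_top (a point): Centre of the top of round key b, the same as a.
- round_a (a joint): Round key a, m pressed down: 0 = up, 0.007 = right down on its stop. Spring return: about 1 N to start, 4 N fully down (each key).
- round_b (a joint): Round key b, the same as a.
- square_block: Fixed key block of the same size and make with two SQUARE brass keys (26 mm square caps) at the same places; it stands on the other side of the chest. To be left alone.
- square_a (a joint): Square key a, m pressed down (0 = up, 0.007 = down). Leave alone.
- square_b (a joint): Square key b, the same as a.
- comb: Loose ebony comb, 100 by 28 mm, 7 mm thick, lying flat on the desk beyond the work. Origin under its centre. Leave alone.
- feeler_block: Loose steel feeler block, 60 by 30 mm, 25 mm high. Origin under its centre. Leave alone.
- punch: Loose copper rivet punch lying on the desk, 85 mm long, 12 mm square shank with a thinner round nose. Origin under it near the middle. Leave alone.

How it is judged:
On the way, in this order (a step that is already met when the one before it is completed fails the run):
1. the carriage is pushed home (value of joint carriage above 0.056 m), for 0.2 s.
2. both round keys are held right down by the fingers for two seconds (value of joint each of round_a, round_b above 0.005 m and contact force between the fingers and round_block above 1 N), for 1.9 s.
3. both round keys are up again (value of joint each of round_a, round_b below 0.0015 m), for 0.2 s.
At the end, for the whole second after the job is handed in: The carriage is home within 4 mm, both round keys and both square keys are up within 1.5 mm, and comb, feeler block and punch lie within 15 mm of where they started (all of step 3 and value of joint carriage above 0.056 m and value of joint each of square_a, square_b below 0.0015 m and distance of each of comb, feeler_block, punch from where it was at the start of the episode below 0.015 m); the robot touches nothing.
It fails at once if one round key is pressed right down (over 5 mm) while the other is still up (under 1.5 mm) ((value of joint round_a above 0.005 m and value of joint round_b below 0.0015 m) or (value of joint round_b above 0.005 m and value of joint round_a below 0.0015 m)).
It fails at once if a round key is pressed (over 3 mm) while the carriage is not home (not (value of joint carriage above 0.056 m) and value of joint any of round_a, round_b above 0.003 m).
It fails at once if a square key is pressed (over 3 mm) (value of joint any of square_a, square_b above 0.003 m).
It fails at once if a loose thing is lifted or shifted more than 15 mm (distance of any of comb, feeler_block, punch from where it was at the start of the episode above 0.015 m).
It also fails if it takes over 51 s, if anything falls off the work surface, if the arm or the gripper's body presses on something with over 40 N, if the wrist force passes 120 N, or if a joint passes its speed limit or range.

### The arm

A 6-joint arm with a two-finger parallel gripper is mounted at the origin on the work surface. World frame = base frame: x ahead of the robot, y to its left, z up, the work surface at z = 0. Lengths are in m, angles in rad, forces in N, time in s.
With the tool pointing down it reaches from about 0.3 to 0.775 m from the base axis. Payload 14.6 kg.
Tool frame: the origin (TCP) lies on the centre line of the jaws, within the pads' length; the fingertips stand 19 mm ahead of it and the grasp point (between the pads) is the TCP (ctrl.tip_reach is the distance from the TCP to the fingertips, in m); x points along the fingers, y is the direction in which the jaws open and shut, and the axes are right-handed (so a half turn about x gives the same grasp; the last joint's range is limited). The gripper opens to 94 mm and grips with 3 to 60 N. Pads are 16 mm wide; open, the fingers measure 119 mm over their backs; the gripper's body (75 mm by 177 mm) begins 78 mm behind the grasp point.
Start: joints at [1.125, 0.3, 1.521, -0, 1.321, -0.067], TCP at [0.203, 0.511, 0.224] pointing down, gripper open.
Joint ranges: [-3.03, 3.03], [-0.79, 2.21], [0.23, 2.52], [-1.04, 4.18], [0, 3.07], [-2.55, 2.55]. Speed limits (rad/s): [2.22, 2.22, 2.57, 3.14, 3.14, 3.14].

### API

Orientations are given as [roll, pitch, yaw] about the fixed x, y, z axes, in that order (R = Rz(yaw) Ry(pitch) Rx(roll)).
In Python, from station import ctrl, optics, models gives the robot as it stands. The module is installed in compiled form; this text tells all that it offers.
- The arm moves only by the tool arm_command, never from a script. Its argument "deltas" is a list of rows, each an object with "translation": the shift along the tool's x, y, z in units of 25 mm (1.0 is 25 mm), a list of three; "turn": the turn, a rotation vector about the tool's x, y, z in units of 5 degrees (1.0 is 5 degrees), a list of three. In form: [{"translation": [x, y, z], "turn": [rx, ry, rz]}, ...]. A call has 1 to 12 rows; each row is the pose to reach, as a shift and turn from the pose commanded when the call began, along the tool's axes at that moment; what a row does not reach only later rows make up. A row lasts 1/12 s, in which the tool goes at most 41.7 mm and 7.16 degrees, less where a joint would pass 70% of its speed; a pose out of reach is approached as far as the arm can. A call with a gripper value outside its range is refused whole. "gripper" is the finger opening in mm, from 0 to 94, set as the call begins (left out, the last holds). The fingers move at their own pace and stop on an object; "force" is the grip in N (left out, the last holds). Time passes only in rows, so rows that repeat a pose let the fingers close. It gives the time, the measured TCP pose, the force and the opening at its end, in the units of the state.
- ctrl.get_obs(): the state, without advancing time (a new reading comes with each control period).
- optics.camera(name): name is "scene" or "side" or "wrist"; returns the picture (384x512x3 uint8, red, green, blue); there is no depth.
- optics.get_calibration(name): a dict with "K" (3x3 intrinsics, pixels), "origin" and "orientation" of the camera in the world. Camera axes: x right, y down, z forward; pixel columns grow to the right and rows downward; lengths in m; the calibration is good to about 2 mm. A picture is of the moment at which its call begins: read the wrist's pose just before it. get_calibration takes no time and is no camera call; for the wrist camera it gives the pose at the moment of the call.
- ctrl.hand_in(): hands the job in, once; it reports no verdict.
Trained networks look in the newest picture that a camera, given by its name, has taken for a name from the list of things; names that differ only in an ending like _2 or _b are one class to them, and where a whole thing is asked for, a point or a joint stands for the part that bears it (a point fixed in the world has none). Each returns a list of dicts, best first, with "score" (0 to 1); they miss things now and then, are a little off and sometimes report something else, mostly with a low value. They report only what shows in the picture. A call takes as long as a camera call.
- models.look_for(target, camera): "box" ([left, top, right, bottom] in pixels, round what is visible of it).
- models.cut_out(target, camera): "pixels" (384x512 bool, what is visible of it) and "box" ([left, top, right, bottom] in pixels, round what is visible of it).
- models.mark_of(target, camera): "at" ([column, row] in pixels: a listed point, or the origin of a listed thing).
The state is a dict: "time_s": time; "qpos": joint angles; "joint_vel": joint speeds; "tau": joint torques, N m; "ee_pos": TCP position; "eef_rot": TCP orientation; "force": force on the tool from outside, world axes, zero at the start; "moment": the same for the moment, N m; "grip_width": finger opening in m.
Only numpy, scipy, OpenCV 4.12 (cv2) and the standard library are available. Lean on these libraries where they do the work, as an engineer would, in place of code of your own. Each camera call takes 0.05 s, during which the arm holds its last target.

## Working session

There is one attempt and no reset: what is moved stays moved. The work goes in short steps, Python scripts to look and compute and a tool call to move; the robot and the scene stay as the last step left them, time stands still between calls to the robot, and variables do not carry over. Pictures are saved under pics/ and viewed, and the job is handed in when it is done.

Besides the shell and the picture viewer there is one more tool, called after "Call:" as name(argument=value, ...), one argument or row to a line, values as JSON. arm_command: Moves the arm, as the interface text tells. Its arguments: {"type":"object","properties":{"deltas":{"type":"array"},"gripper":{"type":"number"},"force":{"type":"number"}},"required":["deltas"]}

```bash
mkdir -p pics
python3 - <<'E'
from station import ctrl, optics, models
import cv2
o=ctrl.get_obs();print(o, ctrl.tip_reach)
for n in ["scene","side","wrist"]:
    c=optics.get_calibration(n);print(n,c)
    im=optics.camera(n);cv2.imwrite(f"pics/{n}0.png",im[:,:,::-1])
    for t in (["push_face","round_a_top","chest","round_block","square_block"]):
        print(t,[(m["at"],round(m["score"],2)) for m in models.mark_of(t,n)]) if n!="wrist" else 0
E
```

```text
{'time_s': 0.0, 'qpos': array([ 1.12541608e+00,  3.00458934e-01,  1.52156727e+00, -8.65785348e-06,
        1.32064428e+00, -6.66376630e-02]), 'joint_vel': array([ 1.13758746e-03,  9.96824681e-05, -2.30719285e-03,  1.27805133e-03,
       -1.14563006e-03, -2.27187527e-03]), 'tau': array([ 5.63646372e-04, -5.31828904e+01, -3.52712417e+01,  7.08940532e-02,
        2.45553948e-02, -1.16721890e-04]), 'ee_pos': array([0.20329201, 0.51081151, 0.22389882]), 'eef_rot': array([-1.62965366,  1.56971846, -2.00839409]), 'force': array([-0.28319859, -0.72620043, -0.68991638]), 'moment': array([-0.01009682,  0.01092782, -0.01990677]), 'grip_width': 0.09420556197926314} 0.019
scene {'K': array([[353.65180055,   0.        , 257.11428661],
       [  0.        , 353.65180055, 189.99031346],
       [  0.        ,   0.        ,   1.        ]]), 'origin': array([1.35972517, 0.03405729, 0.63515706]), 'orientation': array([-2.21021796, -0.00445982,  1.62119778])}
push_face [([262.2, 174.8], 0.63)]
round_a_top [([183.6, 167.1], 0.54)]
chest [([253.1, 204.6], 0.67)]
round_block [([174.5, 184.2], 0.9)]
square_block [([344.0, 184.7], 0.61)]
side {'K': array([[404.63069291,   0.        , 253.38381939],
       [  0.        , 404.63069291, 193.8896102 ],
       [  0.        ,   0.        ,   1.        ]]), 'origin': array([0.42624711, 0.8218325 , 0.54584086]), 'orientation': array([-2.09718157, -0.01448325, -2.89196925])}
push_face [([305.6, 206.7], 0.84), ([248.2, 160.4], 0.33)]
round_a_top [([326.8, 162.7], 0.48)]
chest [([278.0, 213.1], 0.89)]
round_block [([325.8, 171.6], 0.89)]
square_block [([305.1, 295.3], 0.86), ([326.2, 162.2], 0.22)]
wrist {'K': array([[336.55971399,   0.        , 253.81420465],
       [  0.        , 336.55971399, 193.89507973],
       [  0.        ,   0.        ,   1.        ]]), 'origin': array([0.13515726, 0.53715619, 0.38511393]), 'orientation': array([2.88873205e+00, 2.38919078e-04, 1.19223881e+00])}
```

View pics/scene0.png

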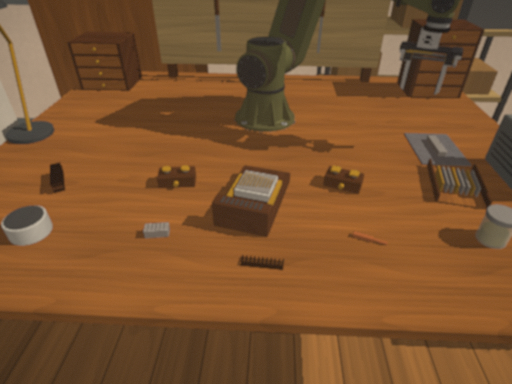

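View pics/side0.png

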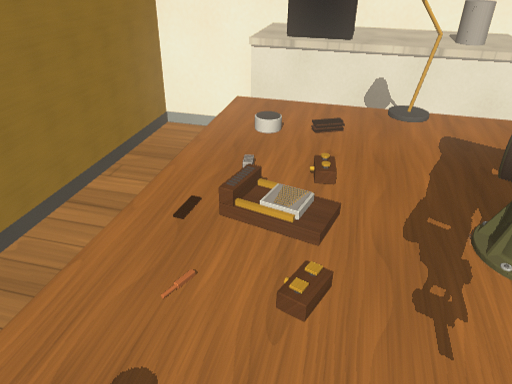

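View pics/wrist0.png

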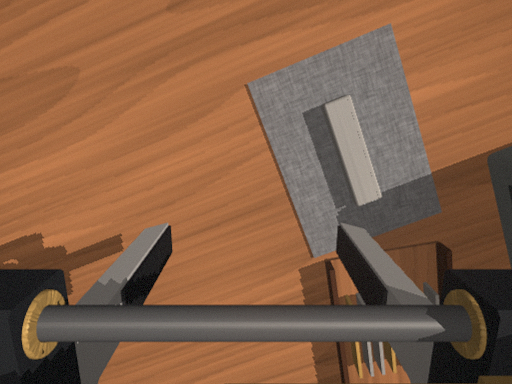

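```bash
cat > h.py <<'E'
from station import ctrl, optics, models
import cv2, numpy as np
from scipy.spatial.transform import Rotation as R
def cam(n):
    c=optics.get_calibration(n); return np.array(c["K"]),np.array(c["origin"]),R.from_euler("xyz",c["orientation"]).as_matrix()
def ray(c,p,z):
    K,o,M=c; d=M@np.linalg.inv(K)@[p[0],p[1],1]; return o+d*(z-o[2])/d[2]
def proj(c,P):
    K,o,M=c; q=K@(M.T@(np.asarray(P)-o)); return q[:2]/q[2]
E
python3 - <<'E'
from h import *
s=cam("scene");d=cam("side")
for n,a,b,z in [("push",(262.2,174.8),(305.6,206.7),.046),("ra",(183.6,167.1),(326.8,162.7),.054),("chest",(253.1,204.6),(278,213.1),0),("rb",(174.5,184.2),(325.8,171.6),0),("sq",(344,184.7),(305.1,295.3),0)]:
    print(n,ray(s,a,z).round(3),ray(d,b,z).round(3))
for n,c,x in (("scene",(140,130,390,280),3.2),("side",(210,140,350,330),3)):
    im=cv2.imread(f"pics/{n}0.png")[c[1]:c[3],c[0]:c[2]]
    cv2.imwrite(f"pics/{n}0z.png",cv2.resize(im,None,fx=x,fy=x,interpolation=cv2.INTER_CUBIC))
E
```

```text
push [0.492 0.008 0.046] [0.499 0.011 0.046]
ra [ 0.476 -0.23   0.054] [ 0.473 -0.225  0.054]
chest [ 0.577 -0.014  0.   ] [ 0.568 -0.015  0.   ]
rb [ 0.491 -0.261  0.   ] [ 0.475 -0.277  0.   ]
sq [0.464 0.259 0.   ] [0.463 0.251 0.   ]
```

View pics/scene0z.png

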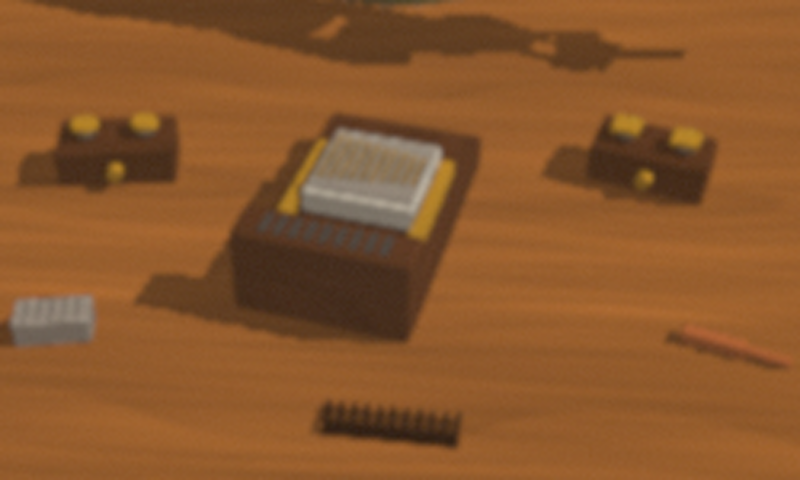

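View pics/side0z.png

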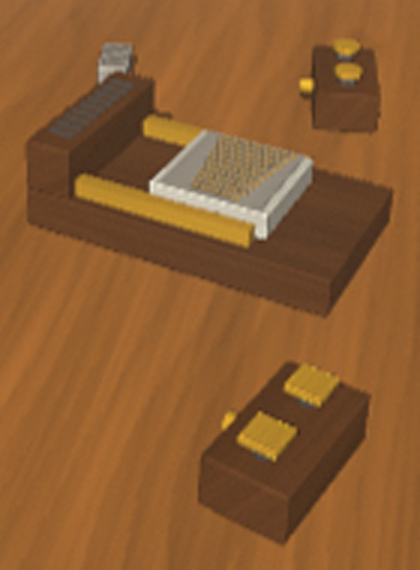

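```bash
cat >> h.py <<'E'
def delta(P,jaw,o=None):
    """tool pointing down, tool y at world angle jaw (mod pi picks nearest)"""
    o=o or ctrl.get_obs(); T=R.from_euler("xyz",o["eef_rot"]).as_matrix()
    best=None
    for j in (jaw,jaw+np.pi):
        y=np.array([np.cos(j),np.sin(j),0]);x=np.array([0,0,-1.]);G=np.c_[x,y,np.cross(x,y)]
        rv=R.from_matrix(T.T@G).as_rotvec()
        if best is None or np.linalg.norm(rv)<np.linalg.norm(best): best=rv
    t=T.T@(np.asarray(P)-o["ee_pos"])
    print("tool y",T[:,1].round(3),"tool z",T[:,2].round(3),"q",o["qpos"].round(2))
    print("TR",(t/.025).round(2),"TURN",(best/np.radians(5)).round(2),"t",o["time_s"])
E
python3 - <<'E'
from h import *
delta([.47,-.1,.25],np.pi/2-.3)
E
```

```text
tool y [ 0.37   0.929 -0.   ] tool z [ 0.929 -0.37   0.   ] q [ 1.13  0.3   1.52 -0.    1.32 -0.07]
TR [ -1.02 -18.76  18.95] TURN [-0.9  0.   0. ] t 0.65
```

Call:
arm_command(
  deltas=[
    {"translation":[-1,-2,2],"turn":[0,0,0]},
    {"translation":[-1,-18.8,19],"turn":[-0.9,0,0]},
    {"translation":[-1,-18.8,19],"turn":[-0.9,0,0]},
    {"translation":[-1,-18.8,19],"turn":[-0.9,0,0]},
    {"translation":[-1,-18.8,19],"turn":[-0.9,0,0]},
    {"translation":[-1,-18.8,19],"turn":[-0.9,0,0]},
    {"translation":[-1,-18.8,19],"turn":[-0.9,0,0]},
    {"translation":[-1,-18.8,19],"turn":[-0.9,0,0]},
    {"translation":[-1,-18.8,19],"turn":[-0.9,0,0]},
    {"translation":[-1,-18.8,19],"turn":[-0.9,0,0]},
    {"translation":[-1,-18.8,19],"turn":[-0.9,0,0]},
    {"translation":[-1,-18.8,19],"turn":[-0.9,0,0]},
  ],
  gripper=44,
)

```text
time_s: 1.65
ee_pos: [0.4028, 0.0529, 0.2468]
eef_rot: [0.389, 1.57, 0.088]
force: [0.8, 0.1, -0.0]
grip_width: 0.0442
```

Run:
```python
from h import *
delta([.47,-.1,.25],np.pi/2-.3)
```

```text
tool y [0.296 0.955 0.   ] tool z [ 0.955 -0.296  0.001] q [ 0.04 -0.05  1.86  0.    1.33 -1.23]
TR [-0.12 -5.05  4.38] TURN [-0.    0.01 -0.  ] t 1.65
```

Call:
arm_command(
  deltas=[
    {"translation":[-0.1,-5,4.4],"turn":[0,0,0]},
    {"translation":[-0.1,-5,4.4],"turn":[0,0,0]},
    {"translation":[-0.1,-5,4.4],"turn":[0,0,0]},
    {"translation":[-0.1,-5,4.4],"turn":[0,0,0]},
    {"translation":[-0.1,-5,4.4],"turn":[0,0,0]},
    {"translation":[-0.1,-5,4.4],"turn":[0,0,0]},
    {"translation":[-0.1,-5,4.4],"turn":[0,0,0]},
  ],
)

```text
time_s: 2.23
ee_pos: [0.4704, -0.0966, 0.2487]
eef_rot: [2.974, 1.57, 2.674]
force: [0.0, -0.1, -0.6]
grip_width: 0.0438
```

Run:
```python
from h import *
c=cam("wrist");o=ctrl.get_obs();im=optics.camera("wrist")
print(o["ee_pos"],o["joint_vel"].round(3),c)
np.savez("w1.npz",K=c[0],o=c[1],M=c[2])
cv2.imwrite("pics/w1.png",im[:,:,::-1]);cv2.imwrite("pics/w1z.png",cv2.resize(im[:,:,::-1],(800,600),interpolation=cv2.INTER_CUBIC))
for t,z in [("push_face",.046),("round_a_top",.054),("round_b_top",.054),("chest",0),("round_block",0)]:
    for m in models.mark_of(t,"wrist"): print(t,m["at"],round(m["score"],2),ray(c,m["at"],z).round(4))
```

```text
[ 0.47035051 -0.09656254  0.24872684] [ 0.024 -0.017  0.01  -0.001  0.    -0.003] (array([[336.55971399,   0.        , 253.81420465],
       [  0.        , 336.55971399, 193.89507973],
       [  0.        ,   0.        ,   1.        ]]), array([ 0.40032325, -0.07580133,  0.40946911]), array([[ 2.95903229e-01,  9.24974362e-01,  2.38461125e-01],
       [ 9.55217922e-01, -2.86526329e-01, -7.39011800e-02],
       [-3.13060936e-05,  2.49649938e-01, -9.68336154e-01]]))
push_face [351.9, 171.8] 0.58 [0.4978 0.0066 0.046 ]
round_a_top [143.4, 216.3] 0.82 [ 0.4761 -0.2276  0.054 ]
round_a_top [101.2, 236.0] 0.48 [ 0.4838 -0.2817  0.054 ]
round_a_top [339.3, 221.1] 0.24 [ 0.5459 -0.0212  0.054 ]
round_b_top [99.0, 235.3] 0.93 [ 0.4823 -0.2838  0.054 ]
chest [342.9, 223.2] 0.88 [ 0.5722 -0.0092  0.    ]
chest [198.5, 355.1] 0.65 [ 0.7056 -0.2534  0.    ]
round_block [140.2, 207.8] 0.69 [ 0.4759 -0.2503  0.    ]
```

View pics/w1z.png

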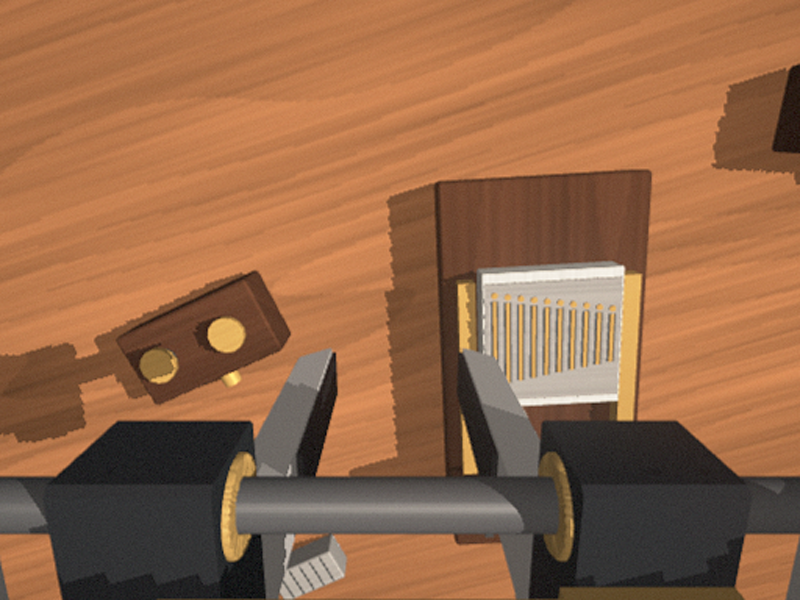

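Run:
```python
import cv2
im=cv2.imread("pics/w1.png")
a=im[100:280,270:430];cv2.imwrite("pics/w1a.png",cv2.resize(a,None,fx=3.3,fy=3.3,interpolation=cv2.INTER_CUBIC))
a=im[165:265,65:195];cv2.imwrite("pics/w1b.png",cv2.resize(a,None,fx=6,fy=6,interpolation=cv2.INTER_CUBIC))
```

```text
(no output)
```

View pics/w1a.png

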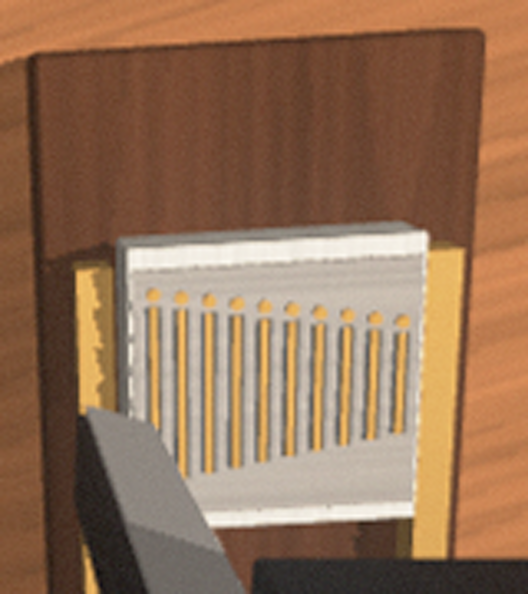

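View pics/w1b.png

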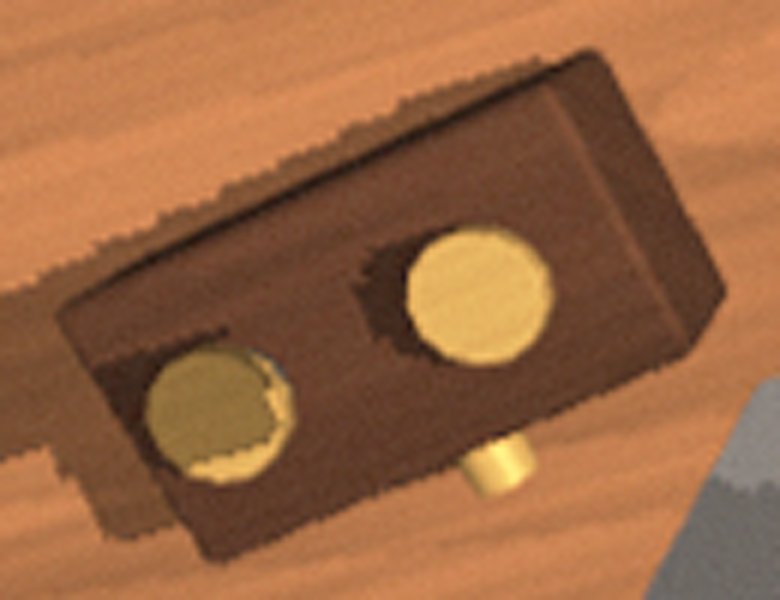

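Run:
```python
from h import *
w=np.load("w1.npz");c=(w["K"],w["o"],w["M"])
f=lambda p,z,s,x,y:ray(c,(x+(p[0]+.5)/s-.5,y+(p[1]+.5)/s-.5),z)
A=lambda p,z:f(p,z,3.3,270,100)
B=lambda p,z:f(p,z,6,65,165)
def rep(n,l,r):
    d=l-r;print(n,l.round(4),r.round(4),"mid",((l+r)/2).round(4),"len",np.linalg.norm(d).round(4),"yaw",np.arctan2(-d[0],d[1]).round(4))
rep("bed",A((483,31),.035),A((33,56),.035))
rep("car",A((427,233),.059),A((130,247),.059))
rep("keys",B((479,296),.054),B((219,414),.054))
l,r=A((483,31),.035),A((453,555),.035)
```

```text
bed [0.454  0.0908 0.035 ] [ 0.4181 -0.052   0.035 ] mid [0.4361 0.0194 0.035 ] len 0.1472 yaw -0.2462
car [0.5074 0.0516 0.059 ] [ 0.4837 -0.0404  0.059 ] mid [0.4955 0.0056 0.059 ] len 0.095 yaw -0.2524
keys [ 0.4739 -0.2255  0.054 ] [ 0.4811 -0.2807  0.054 ] mid [ 0.4775 -0.2531  0.054 ] len 0.0557 yaw 0.1293
```

Run:
```python
from h import *
delta([.4625,.0135,.12],np.pi/2-.245)
delta([.4625,.0135,.062],np.pi/2-.245)
```

```text
tool y [0.295 0.956 0.   ] tool z [ 0.956 -0.295  0.   ] q [-0.28  0.12  1.68  0.    1.34 -1.55]
TR [ 5.17  4.1  -1.6 ] TURN [-0.62  0.01 -0.  ] t 2.5333
tool y [0.295 0.956 0.   ] tool z [ 0.956 -0.295  0.   ] q [-0.28  0.12  1.68  0.    1.34 -1.55]
TR [ 7.49  4.1  -1.6 ] TURN [-0.62  0.01 -0.  ] t 2.5333
```

Call:
arm_command(
  deltas=[
    {"translation":[2,4.1,-1.6],"turn":[-0.6,0,0]},
    {"translation":[2,4.1,-1.6],"turn":[-0.6,0,0]},
    {"translation":[2,4.1,-1.6],"turn":[-0.6,0,0]},
    {"translation":[3,4.1,-1.6],"turn":[-0.6,0,0]},
    {"translation":[4,4.1,-1.6],"turn":[-0.6,0,0]},
    {"translation":[5,4.1,-1.6],"turn":[-0.6,0,0]},
    {"translation":[5.6,4.1,-1.6],"turn":[-0.6,0,0]},
    {"translation":[6.2,4.1,-1.6],"turn":[-0.6,0,0]},
    {"translation":[6.8,4.1,-1.6],"turn":[-0.6,0,0]},
    {"translation":[7.2,4.1,-1.6],"turn":[-0.6,0,0]},
    {"translation":[7.4,4.1,-1.6],"turn":[-0.6,0,0]},
    {"translation":[7.4,4.1,-1.6],"turn":[-0.6,0,0]},
  ],
  gripper=44,
)

```text
time_s: 3.53
ee_pos: [0.4624, 0.013, 0.0633]
eef_rot: [-2.967, 1.57, 3.069]
force: [-0.6, 0.2, 0.2]
grip_width: 0.0439
```

Run:
```python
from h import *
o=ctrl.get_obs();c=cam("wrist");im=optics.camera("wrist");s=optics.camera("side")
delta([.4625,.0135,.062],np.pi/2-.245,o)
u=np.array([.9701,-.2425]);d=o["ee_pos"][:2]-[.572,-.014];print("chest frame",d@u,d@[.2425,.9701],o["force"],o["ee_pos"])
cv2.imwrite("pics/w2.png",np.hstack([im[:,:,::-1][:,60:460],cv2.resize(s[140:260,200:360,::-1],(400,300)).repeat(1,0)[:300] if 0 else cv2.resize(s[140:284,200:350,::-1],(400,384))]))
```

```text
tool y [ 0.245  0.97  -0.   ] tool z [ 0.969 -0.245 -0.001] q [-0.05  0.32  1.91  0.    0.91 -1.37]
TR [0.05 0.02 0.  ] TURN [-0.03 -0.01  0.  ] t 3.5333
chest frame -0.11290349748628983 -0.000343676906815988 [-0.6343645   0.24271443  0.17594792] [0.46237804 0.01304839 0.06330598]
```

View pics/w2.png

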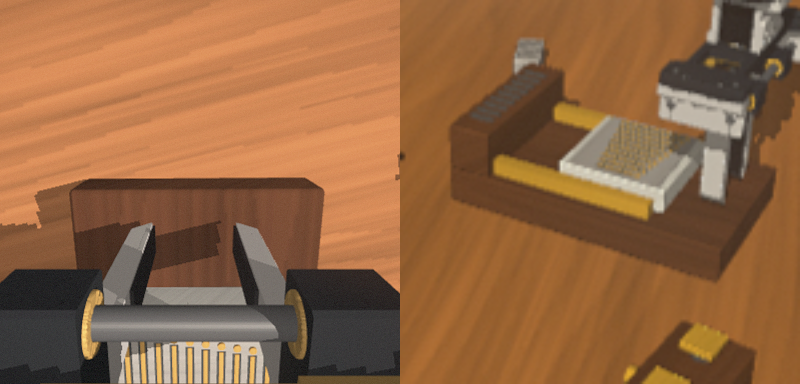

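Call:
arm_command(
  deltas=[
    {"translation":[0,0,0.4],"turn":[0,0,0]},
    {"translation":[0,0,0.7],"turn":[0,0,0]},
    {"translation":[0,0,1.0],"turn":[0,0,0]},
    {"translation":[0,0,1.3],"turn":[0,0,0]},
    {"translation":[0,0,1.6],"turn":[0,0,0]},
    {"translation":[0,0,1.9],"turn":[0,0,0]},
    {"translation":[0,0,2.2],"turn":[0,0,0]},
    {"translation":[0,0,2.5],"turn":[0,0,0]},
    {"translation":[0,0,2.8],"turn":[0,0,0]},
    {"translation":[0,0,3.0],"turn":[0,0,0]},
    {"translation":[0,0,3.2],"turn":[0,0,0]},
    {"translation":[0,0,3.2],"turn":[0,0,0]},
  ],
)

```text
time_s: 4.63
ee_pos: [0.5412, -0.0071, 0.0639]
eef_rot: [-0.065, 1.57, -0.313]
force: [0.2, 0.9, 0.0]
grip_width: 0.0437
```

Call:
arm_command(
  deltas=[
    {"translation":[0,0,0.1],"turn":[0,0,0]},
    {"translation":[0,0,0.2],"turn":[0,0,0]},
    {"translation":[0,0,0.3],"turn":[0,0,0]},
    {"translation":[0,0,0.3],"turn":[0,0,0]},
  ],
)

```text
time_s: 4.97
ee_pos: [0.544, -0.0078, 0.0637]
eef_rot: [-3.041, 1.56, 2.994]
force: [-31.6, 5.8, 21.7]
grip_width: 0.0438
```

Run:
```python
from h import *
o=ctrl.get_obs();im=optics.camera("wrist");s=optics.camera("side");e=optics.camera("scene")
u=np.array([.9701,-.2425]);d=o["ee_pos"][:2]-[.572,-.014];print("chest frame",d@u,d@[.2425,.9701],o["force"],o["ee_pos"])
cv2.imwrite("pics/w3.png",np.hstack([cv2.resize(e[150:246,200:300,::-1],(400,384)),cv2.resize(s[140:284,200:350,::-1],(400,384))]))
```

```text
chest frame -0.028703739211781126 -0.0007379292845637771 [-31.59318021   5.81874209  21.65329893] [ 0.54397276 -0.00775459  0.06366498]
```

View pics/w3.png

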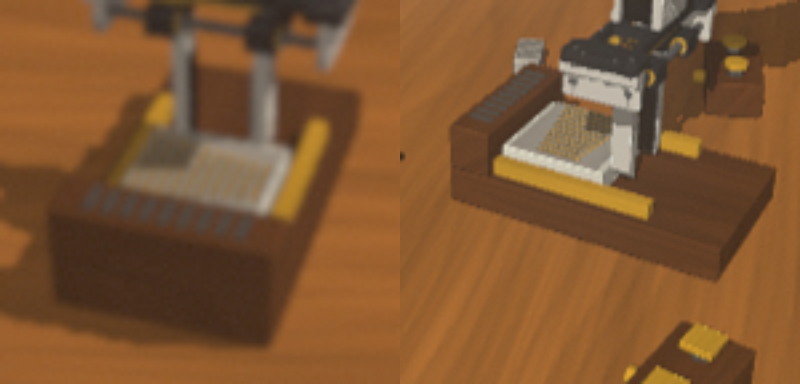

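Call:
arm_command(
  deltas=[
    {"translation":[0,0,0],"turn":[0,0,0]},
    {"translation":[0,0,-0.6],"turn":[0,0,0]},
    {"translation":[0,0,-1.2],"turn":[0,0,0]},
    {"translation":[-1,0,-1.2],"turn":[0,0,0]},
    {"translation":[-2.5,0,-1.2],"turn":[0,0,0]},
    {"translation":[-4,0,-1.2],"turn":[0,0,0]},
    {"translation":[-5,0,-1.2],"turn":[0,0,0]},
    {"translation":[-5,0,-1.2],"turn":[0,0,0]},
  ],
)

```text
time_s: 5.78
ee_pos: [0.5204, -0.0014, 0.1945]
eef_rot: [0.157, 1.562, -0.091]
force: [1.5, -0.5, 0.9]
grip_width: 0.044
```

Run:
```python
from h import *
o=ctrl.get_obs();print(o["ee_pos"])
delta([.4775,-.2531,.15],np.pi/2+.129,o)
```

```text
[ 0.52042197 -0.00142407  0.19452514]
tool y [0.245 0.969 0.001] tool z [ 0.969 -0.245  0.009] q [-0.07  0.26  1.65 -0.    1.23 -1.4 ]
TR [  1.77 -10.18   0.79] TURN [-4.32  0.1   0.  ] t 5.7833
```

Call:
arm_command(
  deltas=[
    {"translation":[0,-10.2,2.5],"turn":[-4.3,0.1,0]},
    {"translation":[0,-10.2,2.5],"turn":[-4.3,0.1,0]},
    {"translation":[0,-10.2,2.5],"turn":[-4.3,0.1,0]},
    {"translation":[0,-10.2,2.5],"turn":[-4.3,0.1,0]},
    {"translation":[0,-10.2,2.5],"turn":[-4.3,0.1,0]},
    {"translation":[0,-10.2,2.5],"turn":[-4.3,0.1,0]},
    {"translation":[0,-10.2,2.5],"turn":[-4.3,0.1,0]},
    {"translation":[0,-10.2,2.5],"turn":[-4.3,0.1,0]},
    {"translation":[0,-10.2,2.5],"turn":[-4.3,0.1,0]},
    {"translation":[0,-10.2,2.5],"turn":[-4.3,0.1,0]},
    {"translation":[0,-10.2,2.5],"turn":[-4.3,0.1,0]},
    {"translation":[0,-10.2,2.5],"turn":[-4.3,0.1,0]},
  ],
)

```text
time_s: 6.78
ee_pos: [0.5168, -0.2627, 0.189]
eef_rot: [2.959, 1.562, 3.088]
force: [0.2, 0.5, 0.2]
grip_width: 0.0443
```

Run:
```python
from h import *
o=ctrl.get_obs();c=cam("wrist");im=optics.camera("wrist")
np.savez("w4.npz",K=c[0],o=c[1],M=c[2])
print(o["ee_pos"],o["joint_vel"].round(3),o["force"])
cv2.imwrite("pics/w4.png",im[:,:,::-1]);cv2.imwrite("pics/w4z.png",cv2.resize(im[90:384,150:400,::-1],None,fx=2,fy=2,interpolation=cv2.INTER_CUBIC))
for t in ("round_a_top","round_b_top"):
    for m in models.mark_of(t,"wrist"): print(t,m["at"],round(m["score"],2),ray(c,m["at"],.054).round(4))
delta([.4775,-.2531,.1],np.pi/2+.129,o)
```

```text
[ 0.51676119 -0.2627176   0.18901079] [-0.003 -0.001 -0.003  0.001  0.002 -0.002] [0.17303009 0.53068757 0.22313905]
round_b_top [237.8, 150.2] 0.61 [ 0.4811 -0.2819  0.054 ]
tool y [-0.128  0.992  0.002] tool z [ 0.992  0.128 -0.008] q [-0.53  0.4   1.47 -0.    1.28 -2.23]
TR [ 3.57  0.58 -1.48] TURN [-0.   -0.1  -0.02] t 6.7833
```

View pics/w4z.png

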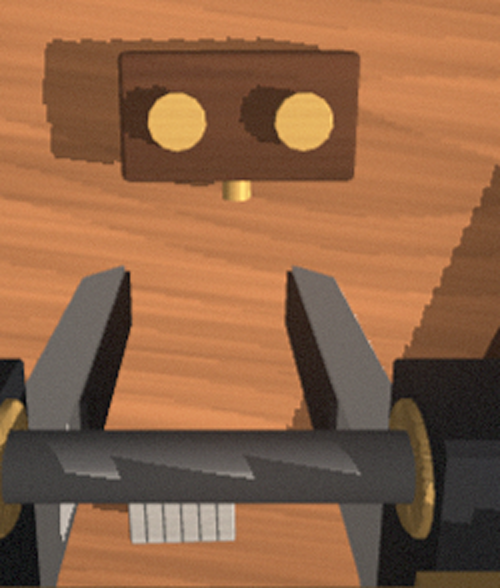

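Run:
```python
from h import *
w=np.load("w4.npz");c=(w["K"],w["o"],w["M"])
f=lambda p:ray(c,(150+(p[0]+.5)/2-.5,90+(p[1]+.5)/2-.5),.054)
b,a=f((177,122)),f((304,122));d=a-b
print(a,b,(a+b)/2,np.linalg.norm(d),np.arctan2(-d[0],d[1]))
m=(a+b)/2
delta([m[0],m[1],.1],np.pi/2+.129)
# tool-tip check: expected tip corners in image
o=ctrl.get_obs();T=R.from_euler("xyz",o["eef_rot"]).as_matrix()
for y in(-.035,-.028,-.022,.022,.028,.035):
    q=proj(c,o["ee_pos"]+T@[.019,y,-.008]); print(y,((q-[150,90])*2).round(0))
```

```text
[ 0.47438486 -0.22605871  0.054     ] [ 0.48155979 -0.28143288  0.054     ] [ 0.47797233 -0.2537458   0.054     ] 0.055837072585312696 0.1288539330161352
tool y [-0.128  0.992  0.001] tool z [ 0.992  0.128 -0.008] q [-0.53  0.4   1.47 -0.    1.28 -2.23]
TR [ 3.58  0.57 -1.46] TURN [-0.01 -0.1  -0.02] t 6.9333
-0.035 [ 84. 273.]
-0.028 [109. 273.]
-0.022 [130. 273.]
0.022 [286. 273.]
0.028 [307. 273.]
0.035 [332. 273.]
```

Call:
arm_command(
  deltas=[
    {"translation":[0,0.6,-1.5],"turn":[0,-0.1,0]},
    {"translation":[0,0.6,-1.5],"turn":[0,-0.1,0]},
    {"translation":[1.5,0.6,-1.5],"turn":[0,-0.1,0]},
    {"translation":[2.5,0.6,-1.5],"turn":[0,-0.1,0]},
    {"translation":[3.2,0.6,-1.5],"turn":[0,-0.1,0]},
    {"translation":[3.6,0.6,-1.5],"turn":[0,-0.1,0]},
    {"translation":[3.6,0.6,-1.5],"turn":[0,-0.1,0]},
    {"translation":[3.6,0.6,-1.5],"turn":[0,-0.1,0]},
  ],
)

```text
time_s: 7.6
ee_pos: [0.4769, -0.2537, 0.0999]
eef_rot: [1.22, 1.569, 1.348]
force: [-0.1, 0.4, 0.4]
grip_width: 0.044
```

Run:
```python
from h import *
o=ctrl.get_obs();im=optics.camera("wrist");s=optics.camera("side");e=optics.camera("scene")
print(o["ee_pos"],o["force"])
cv2.imwrite("pics/w5.png",np.hstack([cv2.resize(e[130:210,130:230,::-1],(400,320)),cv2.resize(s[100:204,270:400,::-1],(400,320))]))
delta([.478,-.2537,.0645],np.pi/2+.129,o)
```

```text
[ 0.47691836 -0.25366855  0.0999105 ] [-0.11156842  0.36611621  0.40292162]
tool y [-0.127  0.992  0.001] tool z [0.992 0.127 0.   ] q [-0.56  0.41  1.68  0.    1.05 -2.26]
TR [ 1.42 -0.01  0.04] TURN [-0.02  0.01 -0.02] t 7.6
```

View pics/w5.png

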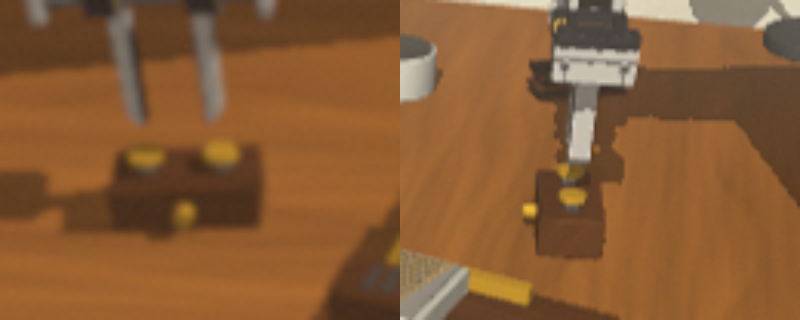

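Run:
```python
from h import *
c=cam("scene");o=ctrl.get_obs();T=R.from_euler("xyz",o["eef_rot"]).as_matrix()
for y in(-.028,.028):
    q=proj(c,o["ee_pos"]+T@[.019,y,0]);k=proj(c,[.478+(-.128)*y,-.2537+.992*y,.054])
    print(((q-[130,130])*4).round(),((k-[130,130])*4).round())
```

```text
[139. 118.] [144. 150.]
[215. 115.] [220. 147.]
```

Perspective explains the offset, so the fingers are aligned. Next, press.

Call:
arm_command(
  deltas=[
    {"translation":[0.5,0,0.04],"turn":[0,0,0]},
    {"translation":[0.9,0,0.04],"turn":[0,0,0]},
    {"translation":[1.1,0,0.04],"turn":[0,0,0]},
    {"translation":[1.2,0,0.04],"turn":[0,0,0]},
    {"translation":[1.3,0,0.04],"turn":[0,0,0]},
    {"translation":[1.4,0,0.04],"turn":[0,0,0]},
    {"translation":[1.45,0,0.04],"turn":[0,0,0]},
    {"translation":[1.45,0,0.04],"turn":[0,0,0]},
  ],
)

```text
time_s: 8.42
ee_pos: [0.4778, -0.2535, 0.0658]
eef_rot: [1.088, 1.569, 1.215]
force: [-13.7, 9.1, 33.7]
grip_width: 0.044
```

Call:
arm_command(
  deltas=[
    {"translation":[-0.04,0,0],"turn":[0,0,0]},
    {"translation":[-0.04,0,0],"turn":[0,0,0]},
    {"translation":[-0.04,0,0],"turn":[0,0,0]},
    {"translation":[-0.04,0,0],"turn":[0,0,0]},
    {"translation":[-0.04,0,0],"turn":[0,0,0]},
    {"translation":[-0.04,0,0],"turn":[0,0,0]},
    {"translation":[-0.04,0,0],"turn":[0,0,0]},
    {"translation":[-0.04,0,0],"turn":[0,0,0]},
    {"translation":[-0.04,0,0],"turn":[0,0,0]},
    {"translation":[-0.04,0,0],"turn":[0,0,0]},
    {"translation":[-0.04,0,0],"turn":[0,0,0]},
    {"translation":[-0.04,0,0],"turn":[0,0,0]},
  ],
)

```text
time_s: 9.42
ee_pos: [0.4777, -0.2535, 0.066]
eef_rot: [1.131, 1.569, 1.259]
force: [-10.2, 6.2, 23.2]
grip_width: 0.0442
```

Run:
```python
from h import *
im=optics.camera("wrist");s=optics.camera("side");e=optics.camera("scene");o=ctrl.get_obs()
print(o["ee_pos"],o["force"],o["moment"])
cv2.imwrite("pics/w6.png",np.hstack([cv2.resize(e[130:210,130:230,::-1],(400,320)),cv2.resize(s[100:204,270:400,::-1],(400,320))]))
```

```text
[ 0.47773429 -0.25347357  0.06599341] [-8.75825146  6.86255976 22.66290858] [1.21723439 1.89455245 0.03738227]
```

View pics/w6.png

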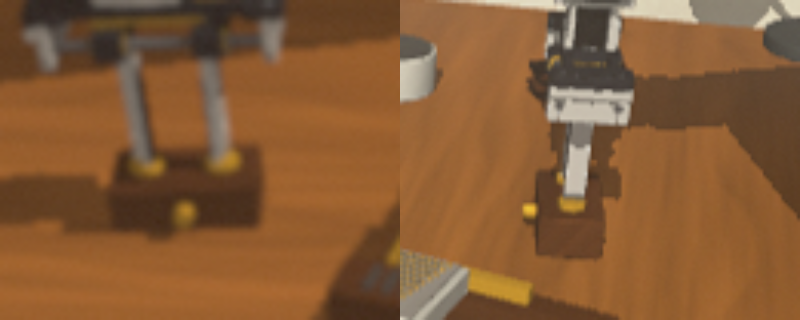

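Call:
arm_command(
  deltas=[
    {"translation":[0,0,0],"turn":[0,0,0]},
    {"translation":[0,0,0],"turn":[0,0,0]},
    {"translation":[0,0,0],"turn":[0,0,0]},
    {"translation":[0,0,0],"turn":[0,0,0]},
    {"translation":[0,0,0],"turn":[0,0,0]},
    {"translation":[0,0,0],"turn":[0,0,0]},
    {"translation":[0,0,0],"turn":[0,0,0]},
    {"translation":[0,0,0],"turn":[0,0,0]},
    {"translation":[0,0,0],"turn":[0,0,0]},
    {"translation":[0,0,0],"turn":[0,0,0]},
    {"translation":[0,0,0],"turn":[0,0,0]},
    {"translation":[0,0,0],"turn":[0,0,0]},
  ],
)

```text
time_s: 10.57
ee_pos: [0.4777, -0.2535, 0.066]
eef_rot: [1.149, 1.569, 1.277]
force: [-9.1, 6.7, 22.5]
grip_width: 0.0439
```

Call:
arm_command(
  deltas=[
    {"translation":[0,0,0],"turn":[0,0,0]},
    {"translation":[0,0,0],"turn":[0,0,0]},
    {"translation":[0,0,0],"turn":[0,0,0]},
    {"translation":[0,0,0],"turn":[0,0,0]},
    {"translation":[0,0,0],"turn":[0,0,0]},
    {"translation":[0,0,0],"turn":[0,0,0]},
    {"translation":[0,0,0],"turn":[0,0,0]},
    {"translation":[0,0,0],"turn":[0,0,0]},
    {"translation":[0,0,0],"turn":[0,0,0]},
    {"translation":[0,0,0],"turn":[0,0,0]},
    {"translation":[0,0,0],"turn":[0,0,0]},
    {"translation":[0,0,0],"turn":[0,0,0]},
  ],
)

```text
time_s: 11.57
ee_pos: [0.4777, -0.2535, 0.066]
eef_rot: [1.126, 1.569, 1.254]
force: [-9.5, 6.5, 22.7]
grip_width: 0.0439
```

Call:
arm_command(
  deltas=[
    {"translation":[-0.1,0,0],"turn":[0,0,0]},
    {"translation":[-0.2,0,0],"turn":[0,0,0]},
    {"translation":[-0.3,0,0],"turn":[0,0,0]},
    {"translation":[-0.4,0,0],"turn":[0,0,0]},
    {"translation":[-0.6,0,0],"turn":[0,0,0]},
    {"translation":[-1,0,0],"turn":[0,0,0]},
    {"translation":[-2,0,0],"turn":[0,0,0]},
    {"translation":[-3,0,0],"turn":[0,0,0]},
    {"translation":[-4,0,0],"turn":[0,0,0]},
    {"translation":[-5,0,0],"turn":[0,0,0]},
    {"translation":[-5,0,0],"turn":[0,0,0]},
    {"translation":[-5,0,0],"turn":[0,0,0]},
  ],
)

```text
time_s: 12.57
ee_pos: [0.478, -0.2539, 0.1907]
eef_rot: [-0.114, 1.568, 0.014]
force: [-0.7, 0.4, -1.7]
grip_width: 0.0437
```

Run:
```python
from h import *
s=optics.camera("side");e=optics.camera("scene");o=ctrl.get_obs()
print(o["time_s"],o["ee_pos"],o["force"],o["joint_vel"].round(3))
cv2.imwrite("pics/w7.png",np.hstack([cv2.resize(e[130:280,140:390,::-1],(400,240)),cv2.resize(s[130:250,200:400,::-1],(400,240))]))
for n,im in(("scene",e),("side",s)):
    a=cv2.imread(f"pics/{n}0.png")[:,:,::-1].astype(int)
    for t in("comb","feeler_block","punch"):
        m=models.cut_out(t,n)
        if m: 
            b=np.array(m[0]["box"]).astype(int); print(n,t,b,abs(a-im)[b[1]-3:b[3]+3,b[0]-3:b[2]+3].mean())
```

```text
12.6667 [ 0.47730854 -0.25347061  0.18847405] [ 1.14050091 -0.99349166 -0.39599786] [ 0.001  0.013  0.005  0.001 -0.001  0.   ]
scene comb [239 254 286 270] 1.9777015437392795
scene feeler_block [141 221 167 238] 1.8971920289855073
scene punch [355 230 388 244] 1.9876068376068377
side comb [290 276 306 290] 1.2575757575757576
side feeler_block [243 149 252 167] 1.1277777777777778
side punch [162 268 192 297] 1.0862433862433862
```

View pics/w7.png

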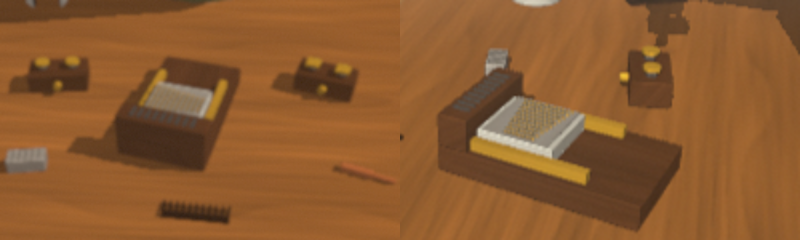

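```bash
python3 -c "
from station import ctrl
print(ctrl.hand_in())"
```

```text
the job is handed in; nothing more can be done
None
```

I pushed the carriage home, held both round keys down for about 3 s, let them come up, backed off and handed in at about 12.7 s. No verdict is reported at hand-in.

- **Carriage:** the two fingertips pushed it until the force rose to about 32 N, with the tool 28.7 mm behind the chest origin (28 mm expected at home). Later pictures still show it against the voice box.
- **Round keys:** I pressed them together, one fingertip on each. During the hold the tool stayed at z = 0.066, which puts the tips at 47 mm, the full 7 mm of travel. The total upward force was about 23 N, after a peak of 34 N.
- **After backing off:** the pictures show both round keys up and the square keys untouched.
- **Loose things:** the comb, feeler block and punch show no change from the first pictures beyond image noise. In the side view the detector mistook something else for the comb, so that one is confirmed in the scene view only.
- **Position checks:** the two wrist-camera fixes on the keys agreed within 1 mm. The measured key spacing was 55.8 mm against the 56 mm given, and the carriage width came out at 95 mm against 98 mm.

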